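# Turn the parts carousel to the orange jar

## Robot

A 6-joint arm with a two-finger parallel gripper is mounted at the origin on the work surface. World frame = base frame: x ahead of the robot, y to its left, z up, the work surface at z = 0. Lengths are in mm, angles in degrees, forces in N, time in s.
With the tool pointing down it reaches from about 300 to 850 mm from the base axis. Payload 4.2 kg.
Tool frame: the origin (TCP) lies midway between the tips of the shut fingers; the grasp point (between the pads) lies 19 mm behind it (env.hold_point_z is the z of the grasp point in the tool frame, in mm); z points along the fingers, y is the direction in which the jaws open and shut (so a half turn about z gives the same grasp; the last joint's range is limited). The gripper opens to 91 mm and grips with 3 to 60 N. Pads are 32 mm wide; open, the fingers measure 118 mm over their backs; the gripper's body (76 mm by 178 mm) begins 60 mm behind the grasp point.
Start: joints at [-69.614, 18.312, 89.639, -0, 72.044, -1.146], TCP at [211.039, -534.889, 213.976] pointing down, gripper open.
Joint ranges: [-177.97, 177.97], [-48.28, 115.42], [12.27, 149.76], [-77.06, 257.06], [2.81, 150.46], [-146.56, 146.56]. Speed limits (degrees/s): [147.25, 147.25, 180, 180, 180, 180].

## Interface

Orientations are given as [roll, pitch, yaw] about the fixed x, y, z axes, in that order (R = Rz(yaw) Ry(pitch) Rx(roll)).
In Python, from workcell import env, grab_frame, camera_params, spotter gives the robot as it stands. The module is installed in compiled form; this text tells all that it offers.
- The arm moves only by the shell command python3 -m jog 'ROWS' [FORCE]. ROWS is text: rows parted by semicolons, each of 7 numbers parted by spaces: the turn, a rotation vector about the world's x, y, z in units of 5 degrees (1.0 is 5 degrees), then the shift along the world's x, y, z in units of 25 mm (1.0 is 25 mm), then the opening, from 0 (shut) to 1 (fully open). A call has 1 to 5 rows; each row is the pose to reach, as a shift and turn from the pose commanded when the call began; what a row does not reach only later rows make up. A row lasts 1/8 s, in which the tool goes at most 62.5 mm and 10.7 degrees, less where a joint would pass 70% of its speed; a pose out of reach is approached as far as the arm can. A call with a gripper value outside its range is refused whole. The fingers move at their own pace and stop on an object; FORCE is the grip in N (left out, the last holds). Time passes only in rows, so rows that repeat a pose let the fingers close. It gives the time, the measured TCP pose, the force and the opening at its end, in the units of the state.
- env.state(): the state, without advancing time (a new reading comes with each control period).
- grab_frame(name): name is "side" or "top"; returns the picture (420x560x3 uint8, red, green, blue); there is no depth.
- camera_params(name): a dict with "K" (3x3 intrinsics, pixels), "dist" ([k1, k2, p1, p2, k3] as OpenCV has them; the pictures are not rectified), "rvec" (rotation vector, rad) and "tvec" (3), from world to camera coordinates, as OpenCV has them. Camera axes: x right, y down, z forward; pixel columns grow to the right and rows downward; lengths in mm; the calibration is good to about 2 mm. A picture is of the moment at which its call begins. camera_params takes no time and is no camera call.
- env.job_done(): hands the job in, once; it reports no verdict.
Trained networks look in the newest picture that a camera, given by its name, has taken for a name from the list of things; names that differ only in an ending like _2 or _b are one class to them, and where a whole thing is asked for, a point or a joint stands for the part that bears it (a point fixed in the world has none). Each returns a list of dicts, best first, with "conf" (0 to 1); they miss things now and then, are a little off and sometimes report something else, mostly with a low value. They report only what shows in the picture. A call takes as long as a camera call. They do not tell look-alikes from the thing itself.
- spotter.look_for(query, camera): "box" ([left, top, width, height] in pixels, round what is visible of it).
- spotter.trace(query, camera): "region" (420x560 bool, what is visible of it) and "box" ([left, top, width, height] in pixels, round what is visible of it).
The state is a dict: "time_s": time; "qpos": joint angles; "qvel": joint speeds; "effort": joint torques, N m; "ee_pos": TCP position; "ee_rot": TCP orientation; "force": force on the tool from outside, world axes, zero at the start; "torque": the same for the moment, N m; "gripper_width": finger opening in mm.
Only numpy, scipy, OpenCV 4.12 (cv2) and the standard library are available. Lean on these libraries where they do the work, as an engineer would, in place of code of your own. Each camera call takes 0.05 s, during which the arm holds its last target. There are 200 camera calls.

## Task

Turn the rotary parts organizer by gently pushing the pegs on its rim with a fingertip, until the jar with the orange cap stands at the front, in line with the yellow arrow on the foot. Pinch nothing, do not touch or lift the jars, leave everything else on the bench where it is, and leave the organizer at rest with the hand clear of it.

Things in the scene. Friction and masses are not known exactly. Their poses are not given: they have to be found in the camera images.
- turntable (a joint): turning angle of the organizer's round platform about its vertical axis, rad, 0 at the start, growing counter-clockwise seen from above; it turns freely either way (over a full turn), with light friction (about 1 N at the pegs moves it), no spring and no clicks, and stays where it is left
- hub (a point): centre of the round platform (dark disc, 280 mm in diameter, 16 mm thick), on its axis at its upper face, 36 mm above the bench; x and y axes turn with it. Six round sockets (46 mm across, 12 mm high) lie 68 mm from the axis at 0, 60, 120... degrees from the x axis, a jar in each
- peg (a point): middle (half-way up) of one of the six aluminium finger pegs to push the platform round by: 14 mm in diameter, 32 mm high, tops 68 mm above the bench, standing on the platform's rim 125 mm from its axis, midway between the jars: at 30 (this one), 90, 150, 210, 270 and 330 degrees from the hub's x axis
- base: fixed foot of the organizer, origin on the platform's axis at bench level. Its -x axis is the front: there a flat black tongue (56 mm wide, reaching 195 mm from the axis, 13.5 mm high) sticks out from under the platform with a yellow arrow on it that points at the axis
- jar_orange_center (a point): centre (half-way up, 23 mm above its underside) of the clear parts jar with the orange cap, 37 mm in diameter, 46 mm high, loose in a socket of the platform (cap top 82 mm above the bench); this is the marked one. It starts in any socket but the one nearest the arrow
- jar_white_center (a point): centre (half-way up, 23 mm above its underside) of the clear parts jar with the white cap, 37 mm in diameter, 46 mm high, loose in a socket of the platform (cap top 82 mm above the bench)
- jar_blue_center (a point): centre (half-way up, 23 mm above its underside) of the clear parts jar with the blue cap, 37 mm in diameter, 46 mm high, loose in a socket of the platform (cap top 82 mm above the bench)
- jar_grey_center (a point): centre (half-way up, 23 mm above its underside) of the clear parts jar with the grey cap, 37 mm in diameter, 46 mm high, loose in a socket of the platform (cap top 82 mm above the bench)
- jar_red_center (a point): centre (half-way up, 23 mm above its underside) of the clear parts jar with the red cap, 37 mm in diameter, 46 mm high, loose in a socket of the platform (cap top 82 mm above the bench)
- jar_green_center (a point): centre (half-way up, 23 mm above its underside) of the clear parts jar with the green cap, 37 mm in diameter, 46 mm high, loose in a socket of the platform (cap top 82 mm above the bench)
- mouse: black computer mouse, 105 x 60 x 34 mm, loose on the bench; origin under its centre
- board: green circuit board, 125 x 85 x 20 mm, loose on the bench; origin under its centre
- driver: screwdriver with orange handle lying on the bench, about 0.2 m long, loose; origin under its middle
Mind the look-alikes: they are no part of the job. What is shaped like the part that bears jar_red_center but brown is not meant. Leave any brown look-alike of the part that bears jar_orange_center alone.

How it is judged (in metres and radians):
At the end, for the whole second after the job is handed in: the orange-capped jar is on the arrow's side of the axis and within 9 mm (about 7.5 degrees) of the arrow's centre line, the platform is at rest, and all six jars still stand upright in their sockets (y of jar_orange_center in the frame of base between -0.009 and 0.009 m and x of jar_orange_center in the frame of base below -0.055 m and velocity of joint turntable between -0.03 and 0.03 rad/s and horizontal distance between jar_orange_center and hub between 0.06 and 0.076 m and height (world z) of jar_orange_center between 0.052 and 0.066 m and angle between each of jar_orange_center, jar_white_center, jar_blue_center, jar_grey_center, jar_red_center, jar_green_center's own z axis and vertical below 0.15 rad and horizontal distance between jar_white_center and hub between 0.06 and 0.076 m and height (world z) of jar_white_center between 0.052 and 0.066 m and horizontal distance between jar_blue_center and hub between 0.06 and 0.076 m and height (world z) of jar_blue_center between 0.052 and 0.066 m and horizontal distance between jar_grey_center and hub between 0.06 and 0.076 m and height (world z) of jar_grey_center between 0.052 and 0.066 m and horizontal distance between jar_red_center and hub between 0.06 and 0.076 m and height (world z) of jar_red_center between 0.052 and 0.066 m and horizontal distance between jar_green_center and hub between 0.06 and 0.076 m and height (world z) of jar_green_center between 0.052 and 0.066 m); the robot touches nothing.
It fails at once if a jar is touched by the hand or arm (more than 1 N) (contact force between any of the fingers, the arm and jar_orange above 1 N or contact force between any of the fingers, the arm and jar_white above 1 N or contact force between any of the fingers, the arm and jar_blue above 1 N or contact force between any of the fingers, the arm and jar_grey above 1 N or contact force between any of the fingers, the arm and jar_red above 1 N or contact force between any of the fingers, the arm and jar_green above 1 N).
It fails at once if a jar is lifted (over 8 mm) or tipped in its socket (height (world z) of any of jar_orange_center, jar_white_center, jar_blue_center, jar_grey_center, jar_red_center, jar_green_center above 0.067 m or angle between any of jar_orange_center, jar_white_center, jar_blue_center, jar_grey_center, jar_red_center, jar_green_center's own z axis and vertical above 0.3 rad).
It fails at once if the platform is pushed hard or its pegs are pinched (more than 25 N) (contact force between the fingers and turntable above 25 N).
It fails at once if the mouse, circuit board or screwdriver is moved by more than 20 mm (distance of any of mouse, board, driver from where it was at the start of the episode above 0.02 m).
It also fails if it takes over 58 s, if anything falls off the work surface, if the arm or the gripper's body presses on something with over 40 N, if the wrist force passes 120 N, or if a joint passes its speed limit or range.

## Working session

There is one attempt and no reset: what is moved stays moved. The work goes in short steps, Python scripts to look and compute and a shell command to move; the robot and the scene stay as the last step left them, time stands still between calls to the robot, and variables do not carry over. Pictures are saved under pics/ and viewed, about 8 in all and at most 12, crops included, and the job is handed in when it is done.

```bash
mkdir -p pics; python3 - <<'E'
from workcell import env, grab_frame, camera_params, spotter
import cv2
for n in("top","side"):
    cv2.imwrite(f"pics/{n}0.png",cv2.cvtColor(grab_frame(n),cv2.COLOR_RGB2BGR))
    for q in("turntable","jar_orange_center","base","mouse","board","driver","peg"):
        print(n,q,[( [int(v) for v in d["box"]],round(d["conf"],2)) for d in spotter.look_for(q,n)][:7])
print(env.state()["time_s"],env.state()["ee_rot"])
E
```

```text
top turntable [([218, 187, 100, 102], 0.56)]
top jar_orange_center [([240, 141, 11, 18], 0.75), ([272, 210, 9, 12], 0.43)]
top base [([237, 286, 25, 24], 0.8)]
top mouse [([431, 207, 35, 38], 0.71)]
top board [([113, 262, 32, 41], 0.86)]
top driver [([114, 176, 38, 61], 0.98)]
top peg [([214, 190, 103, 103], 0.6)]
side turntable [([240, 190, 101, 83], 0.7)]
side jar_orange_center [([262, 204, 15, 16], 0.62), ([188, 226, 14, 22], 0.53), ([242, 191, 102, 81], 0.47)]
side base [([330, 244, 30, 27], 0.78)]
side mouse [([286, 118, 29, 19], 0.56)]
side board []
side driver [([180, 335, 83, 38], 0.72)]
side peg [([240, 190, 99, 85], 0.9), ([179, 337, 84, 39], 0.39)]
0.8 [1.79992920e+02 8.51670032e-04 2.15335812e+01]
```

View pics/top0.png

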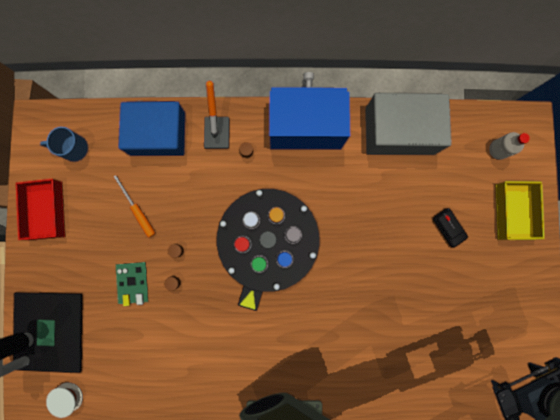

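View pics/side0.png

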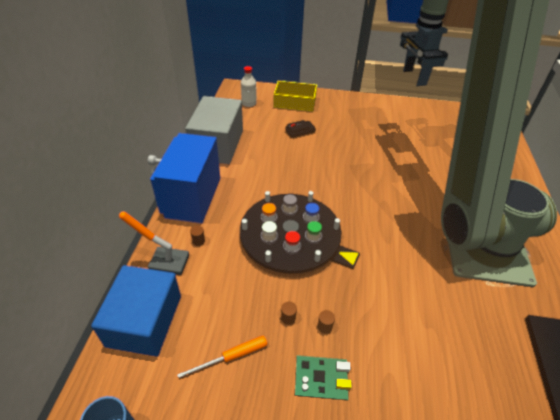

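The top view shows the organizer with its hub at about (268,240), the orange cap at (277,215) and the arrow tip side at (250,300). The pegs are at about (259,193), (304,209), (313,255), (277,287), (232,271) and (223,224). The brown jars at (176,250), (172,283) and (246,150) are off the platform.

```bash
cat > h.py <<'E'
from workcell import env, grab_frame, camera_params, spotter
import cv2, numpy as np
def back(px,z,cam="top"):
    c=camera_params(cam); K=np.array(c["K"],float); D=np.array(c["dist"],float)
    R=cv2.Rodrigues(np.array(c["rvec"],float))[0]; t=np.array(c["tvec"],float).ravel()
    u=cv2.undistortPoints(np.array(px,float).reshape(-1,1,2),K,D).reshape(-1,2)
    d=np.c_[u,np.ones(len(u))]@R; o=-R.T@t
    return o+d*((z-o[2])/d[:,2])[:,None]
def proj(P,cam="top"):
    c=camera_params(cam)
    return cv2.projectPoints(np.array(P,float).reshape(-1,1,3),np.array(c["rvec"],float),np.array(c["tvec"],float),np.array(c["K"],float),np.array(c["dist"],float))[0].reshape(-1,2)
def see(save=None):
    im=grab_frame("top")
    if save: cv2.imwrite(save,cv2.cvtColor(im,cv2.COLOR_RGB2BGR))
    hsv=cv2.cvtColor(im,cv2.COLOR_RGB2HSV)
    def cen(lo,hi,x0,y0,x1,y1):
        m=cv2.inRange(hsv[y0:y1,x0:x1],lo,hi); n,l,s,c=cv2.connectedComponentsWithStats(m)
        return [(s[i,4],c[i]+[x0,y0]) for i in range(1,n) if s[i,4]>3]
    return im,cen
E
python3 - <<'E'
from h import *
im,cen=see()
y=max(cen((22,150,120),(35,255,255),230,280,275,318),key=lambda a:a[0]); print("arrow",y)
A=back([y[1]],13.5)[0]
w=[c for c in cen((0,0,150),(180,60,255),212,180,325,298)]
print(w)
p=np.array([c for a,c in w if a<60 ])
P=back(p,68); print(np.round(P))
r=np.array([[259,193],[304,209],[313,255],[277,287],[232,271],[223,224]])
P=back(r,68); h=P.mean(0); print("hub",h,"arrow",A, np.degrees(np.arctan2(*(A-h)[1::-1])))
for q in P: print(q.round(), np.linalg.norm(q-h).round(),np.degrees(np.arctan2(*(q-h)[1::-1])).round(1))
o=back([[277,215],[242,244],[259,264],[285,259],[293,235],[251,219]],82)
print([(np.linalg.norm(q[:2]-h[:2]).round(),np.degrees(np.arctan2(*(q-h)[1::-1])).round(1)) for q in o])
print("things",back([[246,150],[176,250],[150,235],[447,225]],20).round())
E
```

```text
arrow (np.int32(159), array([248.73584906, 300.73584906]))
[(np.int32(17), array([258.88235294, 192.41176471])), (np.int32(17), array([303.47058824, 208.35294118])), (np.int32(157), array([250.38216561, 219.05732484])), (np.int32(16), array([222.5, 223.5])), (np.int32(16), array([312.5, 255. ])), (np.int32(18), array([231.11111111, 270.27777778])), (np.int32(17), array([276.23529412, 286.23529412]))]
[[663.  66.  68.]
 [621. -51.  68.]
 [581. 161.  68.]
 [499. -75.  68.]
 [459. 138.  68.]
 [418.  20.  68.]]
hub [538.94959667  41.71938761  68.        ] arrow [374.3335325   94.22329931  13.5       ] 162.31003802671734
[662.  66.  68.] 125.0 11.1
[620. -53.  68.] 124.0 -49.5
[499. -76.  68.] 124.0 -108.7
[416.  18.  68.] 125.0 -169.0
[457. 135.  68.] 124.0 131.2
[580. 160.  68.] 125.0 71.0
[(np.float64(68.0), np.float64(-20.1)), (np.float64(68.0), np.float64(99.8)), (np.float64(67.0), np.float64(160.1)), (np.float64(67.0), np.float64(-138.4)), (np.float64(66.0), np.float64(-79.5)), (np.float64(69.0), np.float64(39.6))]
things [[ 787.  104.   20.]
 [ 511.  293.   20.]
 [ 551.  366.   20.]
 [ 580. -453.   20.]]
```

```bash
python3 -m jog '0 0 0 2.4 2.4 -0.4 0; 0 0 0 4 4.2 -0.8 0; 0 0 0 5.5 6 -1.2 0; 0 0 0 7 8 -1.6 0; 0 0 0 8 9.5 -2 0' 10
```

```text
time_s: 1.48
ee_pos: [410.9, -298.2, 164.6]
ee_rot: [179.9, -0.0, 21.5]
force: [0.4, 0.4, -0.5]
gripper_width: 44.1
```

```bash
python3 - <<'E'
import numpy as np
h=np.array([540,42.5])
for a in range(-87,-290,-8):
    print(a,(h+129*np.array([np.cos(np.radians(a)),np.sin(np.radians(a))])).round(1))
E
```

```text
-87 [546.8 -86.3]
-95 [528.8 -86. ]
-103 [511.  -83.2]
-111 [493.8 -77.9]
-119 [477.5 -70.3]
-127 [462.4 -60.5]
-135 [448.8 -48.7]
-143 [437.  -35.1]
-151 [427.2 -20. ]
-159 [419.6  -3.7]
-167 [414.3  13.5]
-175 [411.5  31.3]
-183 [411.2  49.3]
-191 [413.4  67.1]
-199 [418.   84.5]
-207 [425.1 101.1]
-215 [434.3 116.5]
-223 [445.7 130.5]
-231 [458.8 142.8]
-239 [473.6 153.1]
-247 [489.6 161.2]
-255 [506.6 167.1]
-263 [524.3 170.5]
-271 [542.3 171.5]
-279 [560.2 169.9]
-287 [577.7 165.9]
```

```bash
python3 -m jog '0 0 0 1.2 1.9 -0.5 0; 0 0 0 2.4 3.8 -1 0; 0 0 0 3.6 5.6 -1.6 0; 0 0 0 4.8 7.4 -2 0; 0 0 0 5.44 8.46 -2.4 0' && python3 - <<'E'
from h import *
see("pics/top1.png")
cv2.imwrite("pics/t1.png",cv2.resize(cv2.imread("pics/top1.png")[150:330,180:420],None,fx=3,fy=3))
E
```

```text
time_s: 2.1
ee_pos: [546.9, -85.8, 104.2]
ee_rot: [180.0, -0.0, 21.6]
force: [-0.8, -0.4, -0.1]
gripper_width: 0.7
```

View pics/t1.png

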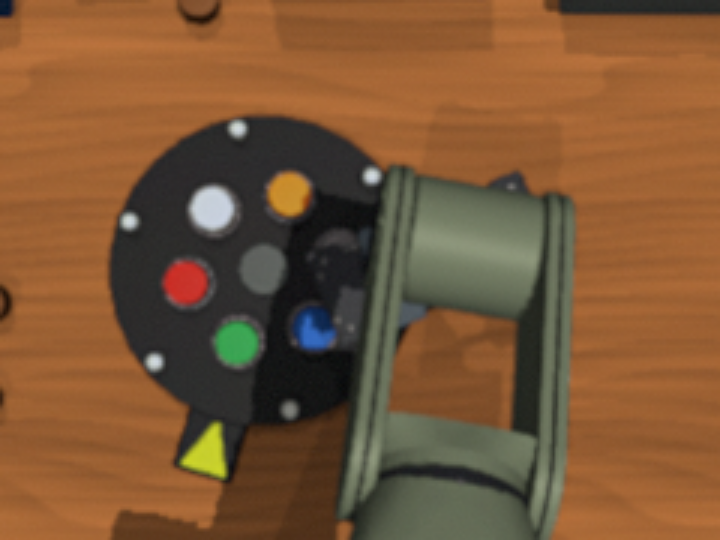

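The arm hides the right side of the platform, and the other pegs and jars have not moved. The finger is above the gap, so I lower it and start pushing clockwise.

```bash
python3 -m jog '0 0 0 0 0 -1.2 0; 0 0 0 0 0 -2.28 0; 0 0 0 -0.2 0 -2.28 0; 0 0 0 -0.4 0 -2.28 0; 0 0 0 -0.6 0.02 -2.28 0' && python3 -m jog '0 0 0 -0.2 0.02 0 0; 0 0 0 -0.4 0.04 0 0; 0 0 0 -0.6 0.07 0 0; 0 0 0 -0.8 0.1 0 0; 0 0 0 -1.1 0.17 0 0'
```

```text
time_s: 2.78
ee_pos: [530.9, -87.9, 48.8]
ee_rot: [179.9, -0.1, 21.5]
force: [-0.8, 0.5, -0.5]
gripper_width: 0.3
time_s: 3.4
ee_pos: [503.2, -83.4, 47.6]
ee_rot: [180.0, -0.0, 21.5]
force: [0.2, -0.7, -0.6]
gripper_width: 1.0
```

```bash
python3 -m jog '0 0 0 -0.22 0.05 0 0; 0 0 0 -0.43 0.13 0 0; 0 0 0 -0.74 0.27 0 0; 0 0 0 -1.08 0.44 0 0; 0 0 0 -1.38 0.63 0 0'; python3 -c "
from h import *
see('pics/a.png')
cv2.imwrite('pics/t2.png',cv2.resize(cv2.imread('pics/a.png')[150:330,180:420],None,fx=3,fy=3))"
```

```text
time_s: 4.03
ee_pos: [467.8, -67.2, 47.5]
ee_rot: [-180.0, 0.0, 21.5]
force: [1.0, 0.4, -0.3]
gripper_width: 0.7
```

View pics/t2.png

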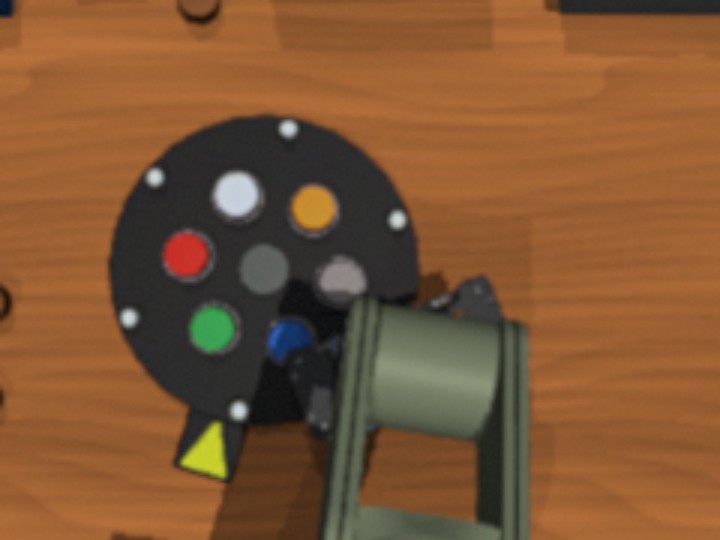

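The platform has turned about 20° clockwise, with the orange cap now at crop (314,208), and the jars are upright and clear of the finger. I continue along the arc.

```bash
python3 -m jog '0 0 0 -0.3 0.2 0 0; 0 0 0 -0.85 0.67 0 0; 0 0 0 -1.32 1.22 0 0; 0 0 0 -1.71 1.82 0 0; 0 0 0 -2.02 2.47 0 0'; python3 -m jog '0 0 0 -0.21 0.69 0 0; 0 0 0 -0.32 1.4 0 0; 0 0 0 -0.33 2.12 0 0; 0 0 0 -0.24 2.83 0 0; 0 0 0 -0.06 3.53 0 0'
```

```text
time_s: 4.7
ee_pos: [417.4, -4.7, 47.6]
ee_rot: [180.0, -0.0, 21.5]
force: [1.3, -0.8, -0.5]
gripper_width: 0.5
time_s: 5.32
ee_pos: [415.8, 83.6, 47.5]
ee_rot: [180.0, 0.0, 21.6]
force: [0.1, -0.9, 0.5]
gripper_width: 0.8
```

```bash
python3 -m jog '0 0 0 0.28 0.66 0 0; 0 0 0 0.65 1.28 0 0; 0 0 0 1.11 1.84 0 0; 0 0 0 1.43 2.16 0 0; 0 0 0 1.63 2.33 0 0'; python3 -c "
from h import *
see('pics/b.png')
cv2.imwrite('pics/t3.png',cv2.resize(cv2.imread('pics/b.png')[150:330,180:420],None,fx=3,fy=3))"
```

```text
time_s: 5.95
ee_pos: [457.8, 141.1, 47.4]
ee_rot: [180.0, 0.0, 21.5]
force: [-0.9, -1.1, -0.4]
gripper_width: 0.3
```

View pics/t3.png

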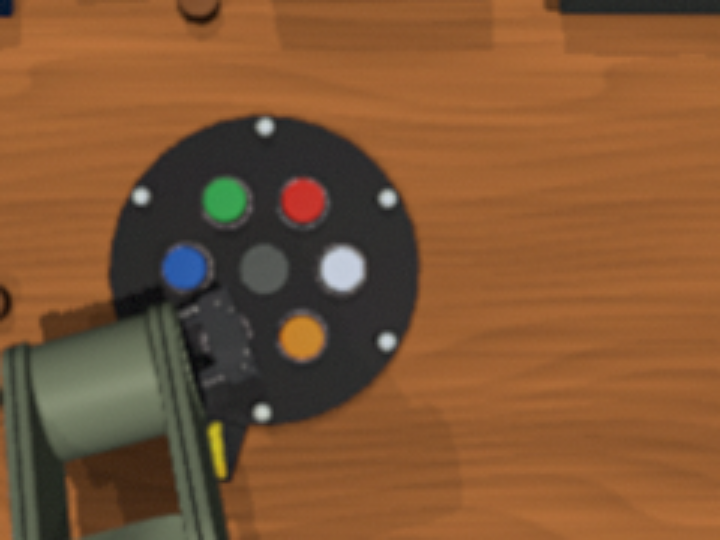

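The orange cap is at crop (302,338), just short of the front. I measure how far it still has to turn.

```bash
cat >> h.py <<'E'
def orange():
    h=np.array([540,42.5]); im,cen=see()
    c=max(cen((10,150,120),(20,255,255),235,208,305,278),key=lambda a:a[0])
    q=back([c[1]],82)[0]; v=q[:2]-h
    print("orange",c,q.round(1),"r",np.linalg.norm(v).round(1),"ang",np.degrees(np.arctan2(v[1],v[0]))%360)
    print(env.state()["time_s"],env.state()["ee_pos"])
E
python3 -c "from h import *
orange()"; sleep 0; python3 -c "from h import *
orange()"
```

```text
orange (np.int32(157), array([279.8343949 , 261.87261146])) [481.7  10.8  82. ] r 66.4 ang 208.51259545593396
6.05 [458.10260259 141.04119869  47.50256883]
orange (np.int32(157), array([279.8343949 , 261.87261146])) [481.7  10.8  82. ] r 66.4 ang 208.51259545593396
6.1 [457.587059   140.7305093   47.47671895]
```

```bash
python3 -m jog '0 0 0 0.37 0.27 0 0; 0 0 0 0.99 0.63 0 0; 0 0 0 1.65 0.9 0 0; 0 0 0 2.18 1.04 0 0; 0 0 0 2.53 1.1 0 0'; python3 -c "from h import *
orange();orange()"
```

```text
time_s: 6.72
ee_pos: [521.1, 168.1, 47.4]
ee_rot: [180.0, 0.0, 21.5]
force: [-0.7, -1.0, 1.1]
gripper_width: 0.5
orange (np.int32(162), array([266.05555556, 265.25925926])) [472.9  46.3  82. ] r 67.2 ang 176.7721575467879
6.775 [522.3864793  168.44239609  47.5323058 ]
orange (np.int32(162), array([265.51851852, 265.22222222])) [473.   47.7  82. ] r 67.2 ang 175.5900747160117
6.825 [521.73578294 168.46804292  47.54811995]
```

```bash
python3 -m jog '0 0 0 0.25 0.02 0 0; 0 0 0 0.45 0.03 0 0; 0 0 0 0.6 0.05 0 0; 0 0 0 0.7 0.05 0 0; 0 0 0 0.7 0.05 0 0'; python3 -c "from h import *
orange();orange()
print([back([c[1]],13.5).round(1) for c in see()[1]((22,150,120),(35,255,255),230,280,275,318)])"
```

```text
time_s: 7.45
ee_pos: [538.5, 169.7, 47.6]
ee_rot: [-180.0, -0.1, 21.5]
force: [-0.6, 0.5, -0.2]
gripper_width: 0.6
orange (np.int32(165), array([261.96969697, 264.61212121])) [474.5  56.8  82. ] r 67.0 ang 167.6660740533058
7.5 [538.42622811 169.74384703  47.66261656]
orange (np.int32(166), array([261.92771084, 264.62650602])) [474.5  56.9  82. ] r 67.1 ang 167.58272688824326
7.55 [538.40966607 169.77639936  47.65812004]
[array([[375.7,  90.8,  13.5]])]
```

```bash
python3 -m jog '0 0 0 0.12 0 0 0; 0 0 0 0.24 0 0 0; 0 0 0 0.34 -0.01 0 0; 0 0 0 0.4 -0.02 0 0; 0 0 0 0.4 -0.02 0 0'; python3 -c "from h import *
orange();orange()"
```

```text
time_s: 8.22
ee_pos: [548.3, 169.0, 47.5]
ee_rot: [180.0, -0.0, 21.5]
force: [-0.1, -0.3, 0.2]
gripper_width: 0.6
orange (np.int32(164), array([260.1097561 , 264.17682927])) [475.6  61.6  82. ] r 67.1 ang 163.46260167605794
8.275 [548.31086663 169.04566404  47.52699539]
orange (np.int32(167), array([260.04191617, 264.22155689])) [475.5  61.8  82. ] r 67.3 ang 163.3482943018591
8.325 [548.28917032 169.05234687  47.57561207]
```

```bash
python3 -m jog '0 0 0 -0.2 0.3 0 0; 0 0 0 -0.3 0.8 0.1 0; 0 0 0 -0.3 1 1.5 0; 0 0 0 -0.3 1 3.5 0; 0 0 0 -0.3 1 5 0' && python3 -m jog '0 0 0 0 2 0.5 0; 0 0 0 0 4 1 0; 0 0 0 0 6 1 0; 0 0 0 0 7 1 0; 0 0 0 0 7 1 0'; python3 -c "from h import *
orange();orange()
im,cen=see('pics/c.png')
A=[(a,back([c],13.5)[0]) for a,c in cen((22,150,120),(35,255,255),230,280,275,318)]
print(A)
w=cen((0,0,150),(180,60,255),212,180,325,298); P=np.array([back([c],68)[0][:2] for a,c in w if a<40]); print(len(P),P.mean(0))
cv2.imwrite('pics/t4.png',cv2.resize(cv2.imread('pics/c.png')[130:330,80:340],None,fx=3,fy=3))"
```

```text
time_s: 8.95
ee_pos: [540.8, 195.3, 174.9]
ee_rot: [-180.0, -0.2, 21.6]
force: [0.3, -0.3, -0.5]
gripper_width: 0.4
time_s: 9.57
ee_pos: [539.9, 370.5, 197.0]
ee_rot: [180.0, 0.0, 21.7]
force: [0.7, -0.6, 0.7]
gripper_width: 0.6
orange (np.int32(166), array([260.06626506, 264.18674699])) [475.6  61.7  82. ] r 67.2 ang 163.37735744538693
9.625 [540.03843057 368.95335082 197.03418794]
orange (np.int32(167), array([260.04191617, 264.22155689])) [475.5  61.8  82. ] r 67.3 ang 163.3482943018591
9.675 [540.24882238 368.11192591 197.1798872 ]
[(np.int32(161), array([374.64401796,  93.97997286,  13.5       ]))]
6 [540.44196847  43.20652457]
```

View pics/t4.png

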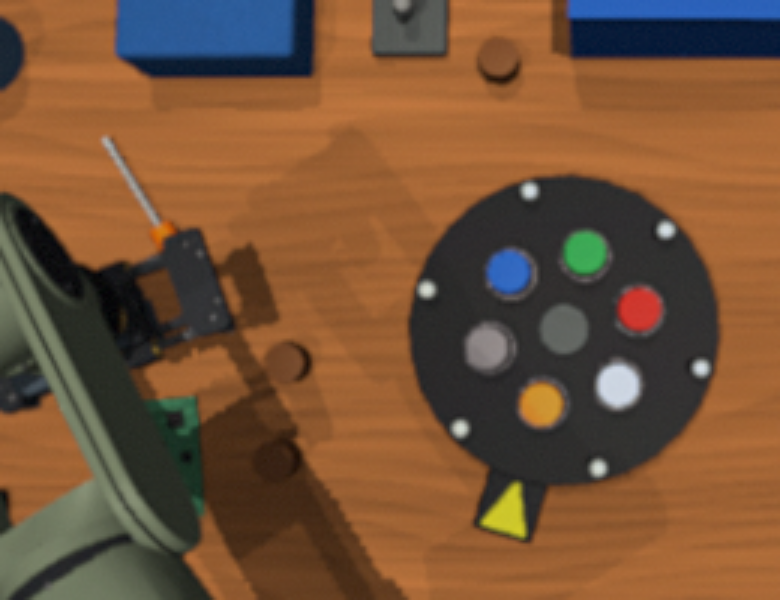

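The orange cap stands at crop (543,404) in line with the arrow at (508,510). All six jars are in place, the platform is at rest and the hand is clear.

```bash
python3 -c "from workcell import env
print(env.job_done())"
```

```text
the job is handed in; nothing more can be done
None
```

The orange-capped jar now stands at the front, in line with the yellow arrow, and I have handed the job in. I pushed one peg about 178° clockwise with the shut fingertip, made two small corrections, then backed off and lifted the hand clear to the left.

- **Alignment:** the last picture puts the orange jar at about 163.4–164.1° and the arrow at about 162.7–163.0°. That is roughly 1° off, or 1.5 mm, against the 9 mm allowed.
- **At rest:** two successive readings after backing off agreed to within 0.03°.
- **Jars:** the last top picture shows all six in their sockets and upright. I took no second side view.
- **Contact:** the wrist forces reported at the end of each move stayed around 2 N or less. Forces within a move were not reported.
- **Other items:** the hand stopped about 197 mm above the bench. The circuit board and screwdriver were partly hidden by the arm in that picture, and I did not measure their positions or the mouse's again. The arm only passed well above them.

No check failed. I handed in at about 10 s of robot time.

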